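# Lock the pharmacy drawer and tug-test the lock pin

## Task

Push the cabinet drawer fully shut, then take the lock pin from its parking block and press it down into the lock hole on top of the cabinet until it snaps fully home. Check that it is held: tug it straight up with a steady 10 newtons or so for about a second, never reaching 20, then let it settle back home and let go. Leave the other things on the counter where they are.

Things in the scene. Friction and masses are not known exactly. Their poses are not given: they have to be found in the camera images.
- lock_mouth (a point): Centre of the 20 mm wide, lightly chamfered lock hole in a 60 mm square steel plate, flush with the cabinet top, 140 mm above the counter. Two sprung pawls inside meet the pin's tip when its collar is about 20 mm above the plate; pushing past them takes 5 to 20 N; they snap in when it is 3 to 7 mm above; then the collar goes on to rest on the plate. z up, other axes as the cabinet's.
- drawer_handle (a point): Middle of the drawer's level steel bar handle, 95 mm above the counter, about 110 mm long (cabinet y), 11 mm thick, 35 mm off the drawer front. With the drawer shut it is 92 mm in front of the lock hole (cabinet -x). Axes as the cabinet's.
- drawer (a joint): How far the drawer is pulled out (m): 0 shut against its stop, growing as it slides out along the cabinet's -x. It slides with about 2.5 N of friction.
- pin_grip (a point): Centre of the upright round black grip, 24 mm in diameter and 40 mm high, of the loose steel lock pin (0.12 to 0.2 kg). At the start the pin stands head up in a hole in a fixed aluminium parking block, 60 mm square and 55 high, its collar resting on the block, so this point is 81 mm above the counter. z points up along the pin.
- pin_collar (a point): Centre of the underside of the pin's collar (30 mm wide, 4 thick), 26 mm below the grip's centre. Below it the round pin, 18 mm in diameter with a 12 mm long groove, is 43 mm long; its last 12 mm taper to a 6 mm tip. The pin is home when this point meets the lock mouth; it then has 3 to 7 mm (unknown) of free play upwards before the pawls hold it.
- catch (a joint): How far (m) the sprung catch with the two pawls, hidden inside the lock, is lifted: 0 at rest; when the snapped-in pin is tugged up past its free play it yields by 1 mm for every 8 N (10 N is 1.25 mm), and springs back when the tug is eased. It holds the pin in for good.
- cabinet: Mint-green metal cabinet, fixed, 260 mm deep (x), 240 wide (y), 140 high; origin at the centre of its underside, x to its back, y to its left, drawer in its -x face. The lock hole is at x = -85, y = 0, z = 140 mm. Inside, the drawer carries a plate with a hole for the pin's tip, so the pin cannot go home while the drawer is open.
- pill_tile: Bystander: white porcelain pill tile, 150 mm square, 10 mm thick, lying flat; origin at the centre of its underside.
- amber_jar: Bystander: brown glass jar, 70 mm in diameter, 110 mm high; origin at the centre of its underside.
- scoop: Bystander: tin scoop, about 160 mm long, 26 mm high; origin under the joint of bowl and handle.
- tray: Bystander: chrome tray 170 x 240 mm, 22 mm high; origin at the centre of its underside.
- pill_bottle: Bystander: brown pill bottle, 48 mm in diameter, 85 mm high; origin at the centre of its underside.
- mortar: Bystander: white porcelain bowl, 100 mm in diameter, 70 mm high; origin at the centre of its underside.
- small_jar: Bystander: small brown jar, 44 mm in diameter, 55 mm high, standing on the rear of the cabinet top; origin at the centre of its underside.
Not all that is in view belongs to the job. Leave any pink or purple look-alike of the part that bears pin_grip alone.

How it is judged:
On the way, in this order (a step that is already met when the one before it is completed fails the run):
1. the drawer is fully shut (within 4 mm) (value of joint drawer below 0.004 m), for 0.2 s.
2. the pin is snapped home: its collar within 2.5 mm of the lock plate, the drawer still shut (z of pin_collar in the frame of lock_mouth below 0.0025 m and horizontal distance between pin_collar and lock_mouth below 0.004 m and value of joint drawer below 0.004 m), for 0.1 s.
3. the pin is tugged up against the catch with 6 to 18 N, kept up for 0.5 s (value of joint catch between 0.0007 and 0.0023 m), for 0.5 s.
At the end, for the whole second after the job is handed in: The drawer is shut within 4 mm; the pin stands upright in the lock hole, its collar within 3 mm of the lock plate, at rest and released, with the catch back down (under 0.5 mm) (z of pin_collar in the frame of lock_mouth below 0.003 m and horizontal distance between pin_collar and lock_mouth below 0.004 m and angle between pin_collar's own z axis and vertical below 0.12 rad and value of joint drawer below 0.004 m and value of joint catch below 0.0005 m); the robot touches nothing.
It fails at once if the pin is tugged against the catch with more than 20 N (value of joint catch above 0.0025 m).
It fails at once if a bystander is moved by more than 30 mm or knocked over (distance of any of pill_tile, amber_jar, scoop, tray, pill_bottle, mortar, small_jar from where it was at the start of the episode above 0.03 m or angle between any of amber_jar, pill_bottle, small_jar's own z axis and vertical above 0.5 rad).
It also fails if it takes over 61 s, if anything falls off the work surface, if the arm or the gripper's body presses on something with over 40 N, if the wrist force passes 120 N, or if a joint passes its speed limit or range.

## Robot

A 7-joint arm with a two-finger parallel gripper is mounted at the origin on the work surface. World frame = base frame: x ahead of the robot, y to its left, z up, the work surface at z = 0. Lengths are in m, angles in rad, forces in N, time in s.
With the tool pointing down it reaches from about 0.425 to 0.925 m from the base axis. Payload 6.8 kg.
Tool frame: the origin (TCP) lies midway between the tips of the shut fingers; the grasp point (between the pads) lies 19 mm behind it; z points along the fingers, y is the line along which they close (so a half turn about z gives the same grasp; the last joint's range is limited). The gripper opens to 85 mm and grips with 20 to 120 N. Pads are 22 mm wide; open, the fingers measure 114 mm over their backs; the gripper's body (76 mm by 85 mm) begins 54 mm behind the grasp point. The pads swing forward as they close: fully open they stand 13 mm farther back than shut.
Start: joints at [1.163, 0.477, 0.022, 1.555, -0.011, 1.109, -0.083], TCP at [0.199, -0.645, 0.231] pointing down, gripper open.
Joint ranges: [-2.96, 2.96], [-0.34, 2.1], [-1.41, 1.46], [0.24, 2.44], [-1.37, 4.51], [0.17, 1.92], [-2.96, 2.96]. Speed limits (rad/s): [2.39, 2.39, 3.14, 3.14, 3.14, 3.14, 3.14].

## Interface

Orientations are given as a unit quaternion [w, x, y, z].
In Python, from station import readout, imaging, hand_in gives the robot as it stands.
- The arm moves only by the tool drive_tool, never from a script. Its argument "series" is a list of rows, each a list of 5 numbers: the shift along the tool's x, y, z in cm, then the turn about the tool's z in degrees, then the closure, from -1 (fully open) to 1 (shut). A call has 1 to 8 rows; each row shifts and turns the commanded pose from where the row before left it, along the tool's axes as they then stand; what a row does not reach is not made up. A row lasts 1/10 s, in which the tool goes at most 50 mm and 8.59 degrees, less where a joint would pass 70% of its speed; a pose out of reach is approached as far as the arm can. A call with a gripper value outside its range is refused whole. The fingers move at their own pace and stop on an object; "squeeze" is the grip in N (left out, the last holds). Time passes only in rows, so rows that do not move let the fingers close. It gives the time, the measured TCP pose, the force, the opening and the grip force at its end, in the units of the state.
- readout.get_obs(): the state, without advancing time (a new reading comes with each control period).
- imaging.read_camera(name): name is "scene" or "top" or "wrist"; returns the picture (480x640x3 uint8, red, green, blue); there is no depth.
- imaging.camera_model(name): a dict with "vfov" (degrees; the focal length in pixels is half the picture's height over the tangent of half this angle, whatever the lens; pixels are square), "cx", "cy" (the principal point, pixels), "xyz" and "orientation" of the camera in the world. Camera axes: x right, y down, z forward; pixel columns grow to the right and rows downward; lengths in m; the calibration is good to about 2 mm. A picture is of the moment at which its call begins: read the wrist's pose just before it. camera_model takes no time and is no camera call; for the wrist camera it gives the pose at the moment of the call.
- hand_in(): hands the job in; it is judged then, once.
Trained networks look in the newest picture that a camera, given by its name, has taken for a name from the list of things; names that differ only in an ending like _2 or _b are one class to them, and where a whole thing is asked for, a point or a joint stands for the part that bears it (a point fixed in the world has none). Each returns a list of dicts, best first, with "conf" (0 to 1); they miss things now and then, are a little off and sometimes report something else, mostly with a low value. They report only what shows in the picture. A call takes as long as a camera call. They do not tell look-alikes from the thing itself.
- imaging.cut_out(thing, camera): "mask" (480x640 bool, what is visible of it) and "centre" ([column, row] in pixels, amid what is visible of it).
The state is a dict: "t": time; "q": joint angles; "joint_vel": joint speeds; "joint_torque": joint torques, N m; "eef_pos": TCP position; "tool_rot": TCP orientation; "contact_force": force on the tool from outside, world axes, zero at the start; "torque": the same for the moment, N m; "gripper_width": opening from 0.0 (shut) to 1.0 (fully open); "grasp_force": force on a finger pad.
Only numpy, scipy, OpenCV 4.12 (cv2) and the standard library are available. Lean on these libraries where they do the work, as an engineer would, in place of code of your own. Each camera call takes 0.05 s, during which the arm holds its last target. There are 200 camera calls.

## Working session

There is one attempt and no reset: what is moved stays moved. The work goes in short steps, Python scripts to look and compute and a tool call to move; the robot and the scene stay as the last step left them, time stands still between calls to the robot, and variables do not carry over. Pictures are saved under pics/ and viewed, at most 10 in all, crops included, and the job is handed in when it is done.

Besides the shell and the picture viewer there is one more tool, called after "Emit:" as name(argument=value, ...), one argument or row to a line, values as JSON. drive_tool: Moves the arm, as the interface text tells. Its arguments: {"type":"object","properties":{"series":{"type":"array"},"squeeze":{"type":"number"}},"required":["series"]}

```bash
mkdir -p pics
cat > h.py <<'E'
import numpy as np, cv2
from scipy.spatial.transform import Rotation as R
from station import readout, imaging, hand_in
def rot(q): return R.from_quat([q[1],q[2],q[3],q[0]]).as_matrix()
def proj(m,P):
    f=240/np.tan(np.radians(m['vfov'])/2); p=(np.atleast_2d(P)-m['xyz'])@rot(m['orientation'])
    return np.c_[m['cx']+f*p[:,0]/p[:,2], m['cy']+f*p[:,1]/p[:,2]]
def back(m,uv,z):
    f=240/np.tan(np.radians(m['vfov'])/2)
    d=rot(m['orientation'])@np.array([(uv[0]-m['cx'])/f,(uv[1]-m['cy'])/f,1])
    o=np.array(m['xyz']); return o+d*(z-o[2])/d[2]
def snap(c,fn):
    m=imaging.camera_model(c); im=imaging.read_camera(c); cv2.imwrite('pics/'+fn,im[:,:,::-1]); return m,im
def st():
    o=readout.get_obs(); print({k:np.round(o[k],4).tolist() for k in ('t','eef_pos','tool_rot','contact_force','gripper_width','grasp_force')}); return o
E
python3 - <<'E'
from h import *
st()
for c in('scene','top'):
    m,im=snap(c,c+'0.png'); print(c,m)
    for t,z in (('pin_grip',.081),('drawer_handle',.095),('lock_mouth',.14),('cabinet',.14)):
        for d in imaging.cut_out(t,c)[:3]:
            print(t,round(d['conf'],2),np.round(d['centre']),d['mask'].sum(),back(m,d['centre'],z).round(3))
E
```

```text
{'t': 0.0, 'eef_pos': [0.1991, -0.6443, 0.2303], 'tool_rot': [-0.0009, 0.9888, 0.1493, -0.0002], 'contact_force': [-0.159, 0.5953, -0.3682], 'gripper_width': 0.9986, 'grasp_force': 0.0}
scene {'vfov': 57.23941663051805, 'cx': 328.2080306188024, 'cy': 230.28179812156262, 'xyz': array([ 1.2061969 , -0.49293491,  0.64161993]), 'orientation': array([-0.4223246 ,  0.7933259 ,  0.38652257, -0.20706581])}
pin_grip 0.68 [226. 248.] 305 [ 0.464 -0.195  0.081]
pin_grip 0.64 [190. 242.] 274 [ 0.395 -0.248  0.081]
pin_grip 0.63 [200. 261.] 307 [ 0.472 -0.259  0.081]
drawer_handle 0.78 [328. 212.] 1844 [0.504 0.054 0.095]
lock_mouth 0.65 [398. 259.] 18532 [0.772 0.009 0.14 ]
lock_mouth 0.36 [127. 292.] 984 [ 0.554 -0.417  0.14 ]
cabinet 0.97 [397. 255.] 18249 [0.763 0.016 0.14 ]
top {'vfov': 54.39228487681203, 'cx': 324.3649010586232, 'cy': 245.7303111095074, 'xyz': array([0.46206228, 0.0158703 , 1.21825667]), 'orientation': array([-0.03009393,  0.71539174, -0.69630445,  0.04969033])}
pin_grip 0.61 [425. 295.] 124 [ 0.477 -0.263  0.081]
pin_grip 0.57 [415. 338.] 139 [ 0.375 -0.238  0.081]
drawer_handle 0.77 [285. 258.] 2716 [0.559 0.081 0.095]
drawer_handle 0.68 [427. 192.] 836 [ 0.73  -0.264  0.095]
lock_mouth 0.67 [282. 205.] 13583 [0.677 0.09  0.14 ]
cabinet 0.96 [280. 203.] 13184 [0.682 0.094 0.14 ]
```

View pics/scene0.png

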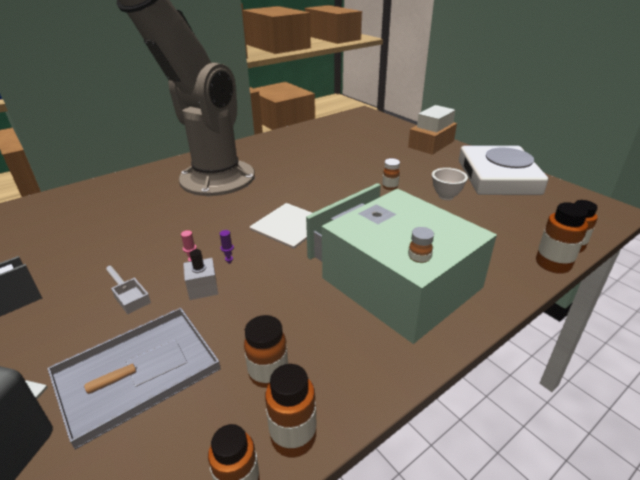

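View pics/top0.png

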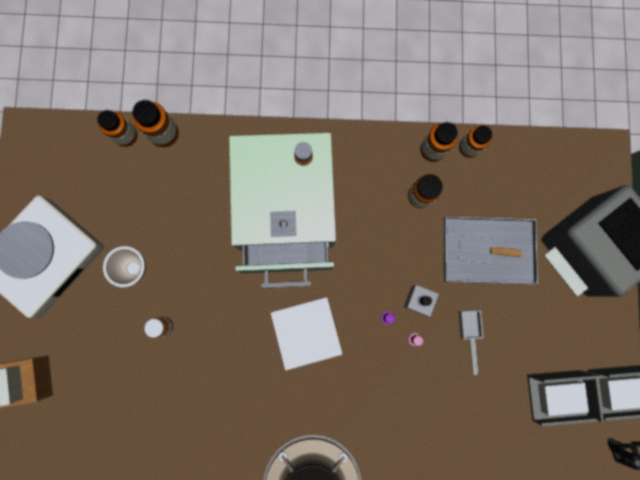

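The scene shows the drawer open, with the black pin in the grey block at about (197,262). The pink and purple look-alikes stand beside it at (188,240) and (227,242). In the top view the pin is at (426,299), the lock plate at (284,224) and the handle bar at (287,284).

Run:
```python
from h import *
m=imaging.camera_model('top')
for n,uv,z in (('pin',(426,299),.101),('lock',(284,224),.14),('handle',(287,284.5),.101),('hL',(264,286),.101),('hR',(310,284),.101),('cabFL',(232,245),.14),('cabFR',(336,241),.14),('cabBL',(229,136),.14),('cabBR',(331,133),.14)): print(n,back(m,uv,z).round(4))
s=imaging.camera_model('scene')
for n,uv,z in (('lock',(377,214),.14),('pin',(197,251),.101)): print(n,back(s,uv,z).round(4))
w=imaging.camera_model('wrist'); o=readout.get_obs()
print(w, (np.array(w['xyz'])-o['eef_pos'])@rot(o['tool_rot']), (rot(o['tool_rot']).T@rot(w['orientation'])).round(3)); print(rot(o['tool_rot']).round(3))
```

```text
pin [ 0.4679 -0.26    0.101 ]
lock [0.633  0.0829 0.14  ]
handle [0.4938 0.0731 0.101 ]
hL [0.4888 0.1275 0.101 ]
hR [0.4964 0.0184 0.101 ]
cabFL [0.5803 0.201  0.14  ]
cabFR [ 0.5966 -0.0393  0.14  ]
cabBL [0.8402 0.2205 0.14  ]
cabBR [ 0.8563 -0.0215  0.14  ]
lock [0.6323 0.0878 0.14  ]
pin [ 0.4643 -0.2583  0.101 ]
{'vfov': 65.73891616549518, 'cx': 316.86622998284815, 'cy': 232.46980202212924, 'xyz': array([ 0.27339218, -0.62184765,  0.37363574]), 'orientation': array([ 0.12431888,  0.79492128, -0.58665991, -0.09206042])} [ 0.07753229 -0.00014546 -0.14237846] [[-0.001 -0.952 -0.306]
 [ 1.    -0.    -0.001]
 [ 0.    -0.306  0.952]]
[[ 0.955  0.295 -0.   ]
 [ 0.295 -0.955  0.   ]
 [ 0.    -0.    -1.   ]]
```

Emit:
drive_tool(
  series=[
    [0,0,0,6.6,-1],
    [0,0,0,6.6,-1],
    [2.95,-3.64,0,0,-1],
    [2.95,-3.64,0,0,-1],
    [2.95,-3.64,0,0,-1],
    [2.95,-3.64,0,0,-1],
    [2.95,-3.64,0,0,-1],
    [2.95,-3.64,0,0,-1],
  ],
  squeeze=60,
)

```text
t: 1.3
eef_pos: [0.3617, -0.4132, 0.2316]
tool_rot: [0.0, 0.999, 0.035, 0.0]
contact_force: [0.8, -0.9, 0.2]
gripper_width: 0.998
grasp_force: 0.0
```

Emit:
drive_tool(
  series=[
    [2.95,-3.64,0,0,-1],
    [2.95,-3.64,0,0,-1],
    [2.95,-3.64,0,0,-1],
    [2.95,-3.64,0,0,-1],
    [0,0,0,0,-1],
  ],
)

```text
t: 1.8
eef_pos: [0.4729, -0.2543, 0.2318]
tool_rot: [-0.001, 0.999, 0.04, 0.002]
contact_force: [0.0, -1.0, -0.0]
gripper_width: 0.998
grasp_force: 0.0
```

```bash
cat >> h.py <<'E'
def delta(P,yaw=None):
    o=readout.get_obs(); M=rot(o['tool_rot']); y=np.degrees(np.arctan2(M[1,0],M[0,0]))
    print('delta cm',(100*(np.array(P)-o['eef_pos'])@M).round(2),'yaw',y.round(2))
E
python3 - <<'E'
from h import *
st(); m,im=snap('wrist','w1.png')
for d in imaging.cut_out('pin_grip','wrist'): print(d['conf'],d['centre'],d['mask'].sum(),back(m,d['centre'],.09).round(4))
print(proj(m,[[.468,-.26,.101]]))
delta([.447,.0715,.2])
E
```

```text
{'t': 1.8, 'eef_pos': [0.4729, -0.2543, 0.2318], 'tool_rot': [-0.0012, 0.9992, 0.0402, 0.0015], 'contact_force': [0.0004, -1.0208, -0.0126], 'gripper_width': 0.9983, 'grasp_force': 0.0}
0.97 [298.1, 312.9] 1280 [ 0.3857 -0.2445  0.09  ]
0.93 [226.0, 255.5] 1304 [ 0.4338 -0.1821  0.09  ]
0.9 [326.7, 222.6] 1228 [ 0.4685 -0.262   0.09  ]
[[324.39785177 226.93580776]]
delta cm [  0.2  -33.26   3.14] yaw 4.15
```

View pics/w1.png

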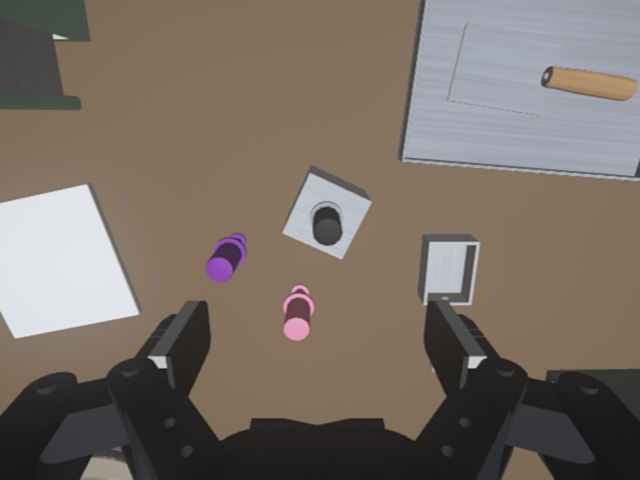

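The wrist view shows the pin at (327,222) in its block, which agrees with the top view. Purple is at (226,255), pink at (298,313), and the scoop bowl and tray are to the right. Next is the drawer.

Emit:
drive_tool(
  series=[
    [0,-4.16,0,0,1],
    [0,-4.16,0,0,1],
    [0,-4.16,0,0,1],
    [0,-4.16,0,0,1],
    [0,-4.16,0,0,1],
    [0,-4.16,0,0,1],
    [0,-4.16,0,0,1],
    [0.2,-4.16,1,0,1],
  ],
)

```text
t: 2.7
eef_pos: [0.4481, 0.0705, 0.2224]
tool_rot: [0.0, 0.999, 0.033, 0.002]
contact_force: [0.9, -0.6, -0.0]
gripper_width: 0.004
grasp_force: 0.0
```

Emit:
drive_tool(
  series=[
    [0,0,0,0,1],
    [0,0,0,0,1],
    [0,0,0,0,1],
  ],
)

```text
t: 3.0
eef_pos: [0.4476, 0.0685, 0.2213]
tool_rot: [0.0, 0.999, 0.033, -0.0]
contact_force: [-0.3, -1.4, 0.8]
gripper_width: 0.001
grasp_force: 0.0
```

Run:
```python
from h import *
st(); m,im=snap('wrist','w2.png')
for t,z in (('drawer_handle',.1),('lock_mouth',.14),('cabinet',.14)):
  for d in imaging.cut_out(t,'wrist')[:2]:
    ys,xs=np.where(d['mask']); print(t,d['conf'],d['centre'],d['mask'].sum(),xs.min(),xs.max(),ys.min(),ys.max(),back(m,d['centre'],z).round(4))
print(proj(m,[[.494,.075,.1],[.633,.085,.14]]))
delta([.447,.0715,.08])
```

```text
{'t': 3.0, 'eef_pos': [0.4476, 0.0685, 0.2213], 'tool_rot': [0.0004, 0.9995, 0.033, -0.0001], 'contact_force': [-0.2894, -1.4418, 0.7517], 'gripper_width': 0.0013, 'grasp_force': 0.0}
drawer_handle 0.71 [308.0, 63.7] 39166 112 505 0 166 [0.5552 0.0814 0.1   ]
lock_mouth 0.85 [308.2, 61.0] 40754 104 507 0 167 [0.5519 0.0802 0.14  ]
cabinet 0.95 [311.3, 59.4] 40200 105 507 0 166 [0.5529 0.0786 0.14  ]
[[ 312.07668547  159.29771763]
 [ 308.10623735 -122.4525277 ]]
delta cm [-0.05 -0.21 14.14] yaw 3.83
```

View pics/w2.png

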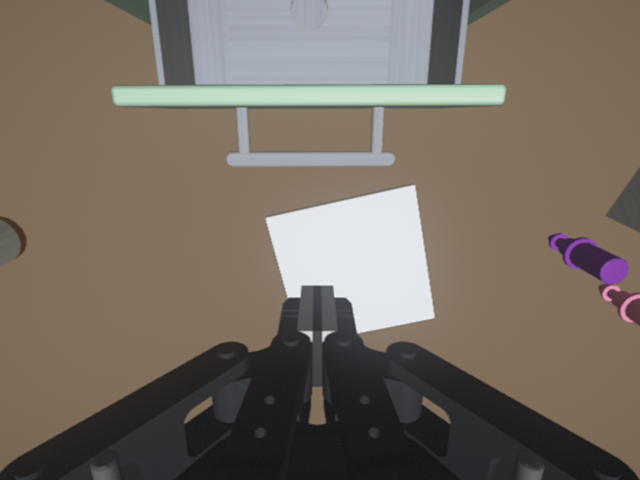

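The handle bar is level at (311,159), on its predicted spot, and the yaw is aligned. I'll descend and push.

Emit:
drive_tool(
  series=[
    [0,-0.2,4.6,0,1],
    [0,0,4.6,0,1],
    [0,0,4.6,0,1],
    [0,0,0,0,1],
    [1.2,0,0,0,1],
    [1,0,0,0,1],
    [1,0,0,0,1],
    [1,0,0,0,1],
  ],
)

```text
t: 4.0
eef_pos: [0.4906, 0.0758, 0.085]
tool_rot: [0.0, 0.999, 0.034, 0.001]
contact_force: [-2.4, 0.6, 2.1]
gripper_width: 0.0
grasp_force: 1.6
```

Emit:
drive_tool(
  series=[
    [1,0,0,0,1],
    [1,0,0,0,1],
    [0.5,0,0,0,1],
    [0.5,0,0,0,1],
  ],
)

```text
t: 4.4
eef_pos: [0.5194, 0.0778, 0.0833]
tool_rot: [0.0, 0.999, 0.035, -0.0]
contact_force: [-2.8, 0.1, 2.1]
gripper_width: 0.002
grasp_force: 1.5
```

Emit:
drive_tool(
  series=[
    [0.3,0,0,0,1],
    [0.3,0,0,0,1],
    [0.2,0,0,0,1],
    [0,0,0,0,1],
  ],
)

```text
t: 4.8
eef_pos: [0.5259, 0.0782, 0.083]
tool_rot: [0.0, 0.999, 0.035, -0.001]
contact_force: [-4.7, -0.8, 3.2]
gripper_width: 0.0
grasp_force: 2.6
```

Emit:
drive_tool(
  series=[
    [0.2,0,0,0,1],
    [0.2,0,0,0,1],
    [0,0,0,0,1],
  ],
)

```text
t: 5.1
eef_pos: [0.526, 0.0781, 0.0823]
tool_rot: [0.001, 0.999, 0.035, -0.005]
contact_force: [-14.9, -0.4, 10.6]
gripper_width: 0.002
grasp_force: 7.6
```

The force is climbing with no movement, so the drawer is at its stop. I'll back off, rise and look at the lock.

Emit:
drive_tool(
  series=[
    [-1.5,0,0,0,1],
    [-1.5,0,0,0,1],
    [0,0,-5,0,1],
    [0,0,-5,0,1],
    [0,0,-5,0,1],
    [4,0,-2,0,1],
    [4,0,0,0,1],
    [0,0,0,0,1],
  ],
)

```text
t: 5.9
eef_pos: [0.5859, 0.0821, 0.2543]
tool_rot: [-0.001, 0.999, 0.034, 0.003]
contact_force: [-0.7, -0.0, -0.6]
gripper_width: -0.001
grasp_force: 0.0
```

Emit:
drive_tool(
  series=[
    [0,0,0,0,1],
    [0,0,0,0,1],
  ],
)

```text
t: 6.1
eef_pos: [0.5801, 0.0822, 0.2528]
tool_rot: [0.0, 0.999, 0.035, -0.0]
contact_force: [-0.1, -0.4, 0.2]
gripper_width: -0.005
grasp_force: 0.0
```

Run:
```python
from h import *
st(); m,im=snap('wrist','w3.png')
print(proj(m,[[.633,.085,.14]]),m['xyz'],m['orientation'])
g=cv2.cvtColor(im,cv2.COLOR_RGB2HSV); 
k=np.abs(proj(m,[[.633,.085,.14]])[0]).astype(int); print(im[k[1]-80:k[1]+81:10,k[0]].tolist())
```

```text
{'t': 6.1, 'eef_pos': [0.5801, 0.0822, 0.2528], 'tool_rot': [0.0001, 0.9994, 0.0349, -0.0005], 'contact_force': [-0.0711, -0.435, 0.222], 'gripper_width': -0.0051, 'grasp_force': 0.0}
[[318.29982646 151.24797135]] [0.65753474 0.08760961 0.39512043] [ 0.11338791  0.72230714 -0.67393513 -0.10595764]
[[226, 231, 233], [227, 231, 233], [226, 231, 233], [227, 232, 235], [173, 179, 190], [173, 179, 191], [173, 181, 192], [171, 176, 188], [171, 178, 189], [147, 149, 152], [170, 177, 188], [170, 178, 188], [169, 176, 187], [227, 232, 234], [227, 232, 232], [200, 225, 208], [138, 122, 104]]
```

View pics/w3.png

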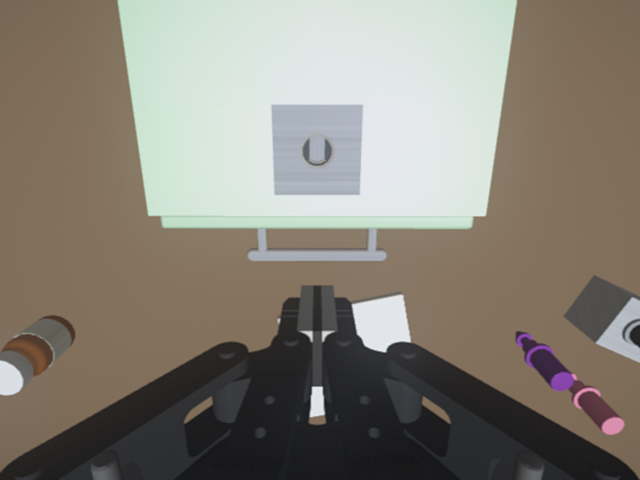

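The drawer is shut. The plate's edges run from 272 to 363 px in columns and 105 to 195 px in rows, with the hole at (317,150). Next is the pin.

Emit:
drive_tool(
  series=[
    [-2.17,4.16,0,0,-1],
    [-2.17,4.16,0,0,-1],
    [-2.17,4.16,0,0,-1],
    [-2.17,4.16,0,0,-1],
    [-2.17,4.16,0.9,0,-1],
    [-2.17,4.16,0.9,0,-1],
    [-2.17,4.16,0.9,0,-1],
    [-2.17,4.16,0.9,0,-1],
  ],
)

```text
t: 6.95
eef_pos: [0.4291, -0.2631, 0.2173]
tool_rot: [0.0, 0.999, 0.035, 0.0]
contact_force: [0.1, -0.3, -0.3]
gripper_width: 1.0
grasp_force: 0.0
```

Emit:
drive_tool(
  series=[
    [0,0,0,0,-1],
    [0,0,0,0,-1],
    [0,0,0,0,-1],
  ],
)

```text
t: 7.25
eef_pos: [0.4312, -0.2606, 0.2176]
tool_rot: [-0.0, 0.999, 0.036, 0.0]
contact_force: [0.0, 0.1, 0.7]
gripper_width: 1.001
grasp_force: 0.0
```

Run:
```python
from h import *
L={'vfov':65.73891616549518,'cx':316.86622998284815,'cy':232.46980202212924,'xyz':[0.65753474,0.08760961,0.39512043],'orientation':[0.11338791,0.72230714,-0.67393513,-0.10595764]}
im0=cv2.imread('pics/w3.png')
g=cv2.cvtColor(im0,cv2.COLOR_BGR2GRAY).astype(float)
for uv in ((317,150.3),(272,105),(363,105),(360,195),(275,195),(316.5,256)): print(uv,back(L,uv,.14 if uv[1]<200 else .1005).round(4))
st(); m,im=snap('wrist','w4.png')
c=im[0:300,150:500]; cv2.imwrite('pics/w4c.png',cv2.resize(c[:,:,::-1],None,fx=2,fy=2))
for d in imaging.cut_out('pin_grip','wrist'):
    ys,xs=np.where(d['mask']); print(d['conf'],d['centre'],xs.min(),xs.max(),ys.min(),ys.max(),back(m,d['centre'],.085).round(4))
    P=back(m,d['centre'],.085)
    ((cx,cy),(w,h),a)=cv2.minAreaRect(np.c_[xs,ys].astype(np.float32)); print(cx,cy,w,h,a)
print(proj(m,[[.4685,-.262,.101]]))
delta([.4685,-.262,.069])
```

```text
(317, 150.3) [0.6336 0.0859 0.14  ]
(272, 105) [0.6603 0.1171 0.14  ]
(363, 105) [0.6644 0.0581 0.14  ]
(360, 195) [0.6051 0.0538 0.14  ]
(275, 195) [0.601  0.1131 0.14  ]
(316.5, 256) [0.5418 0.08   0.1005]
{'t': 7.25, 'eef_pos': [0.4312, -0.2606, 0.2176], 'tool_rot': [-0.0001, 0.9994, 0.0356, 0.0003], 'contact_force': [0.0274, 0.0606, 0.7159], 'gripper_width': 1.001, 'grasp_force': 0.0}
0.87 [215.7, 217.7] 191 236 196 240 [ 0.4269 -0.1828  0.085 ]
214.50003051757812 217.00001525878906 33.23401641845703 53.03300476074219 45.0
0.64 [323.4, 175.5] 304 341 154 196 [ 0.4651 -0.2629  0.085 ]
322.5 175.0 42.0 37.0 90.0
0.59 [292.4, 278.2] 277 309 251 305 [ 0.3804 -0.2442  0.085 ]
293.4344482421875 278.2213134765625 30.782150268554688 54.50251770019531 5.19442892074585
[[322.88825885 174.19860936]]
delta cm [ 3.66  0.43 14.87] yaw 4.14
```

View pics/w4c.png

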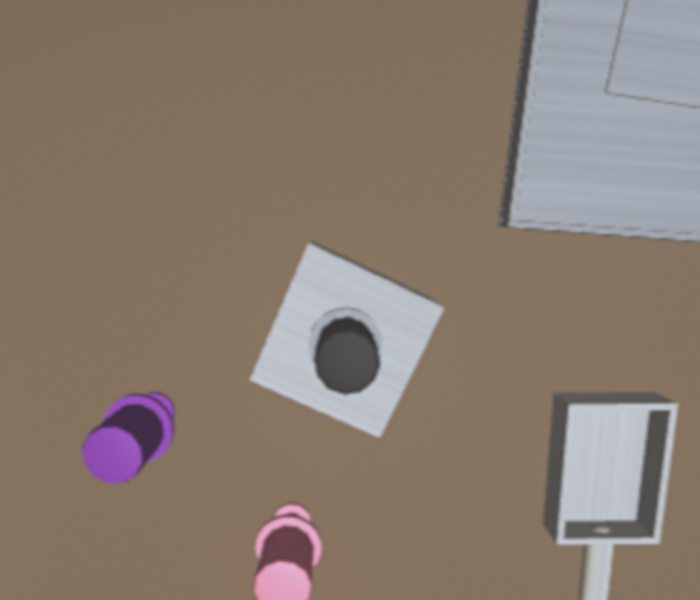

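The crop shows the black grip's top at about (323.5,181) full-frame, with the block centred at about (323,171).

Run:
```python
from h import *
m=imaging.camera_model('wrist')
print(back(m,(323.5,181),.101).round(4), np.mean([back(m,u,.055) for u in ((305,121.5),(371.5,153.5),(340,218.5),(275,190))],0).round(4))
delta([.466,-.262,.069])
```

```text
[ 0.4642 -0.2626  0.101 ] [ 0.4636 -0.2629  0.055 ]
delta cm [ 3.41  0.41 14.87] yaw 4.14
```

Emit:
drive_tool(
  series=[
    [3.2,0.47,0,0,-1],
    [0,0,4,0,-1],
    [0,0,4,0,-1],
    [0,0,3,0,-1],
    [0,0,2,0,-1],
    [0,0,1.2,0,-1],
    [0,0,0.65,0,-1],
    [0,0,0,0,-1],
  ],
)

```text
t: 8.15
eef_pos: [0.4633, -0.2639, 0.0687]
tool_rot: [-0.0, 0.999, 0.035, -0.0]
contact_force: [-0.1, 0.1, -0.0]
gripper_width: 1.0
grasp_force: 0.0
```

Run:
```python
from h import *
st(); delta([.464,-.2627,.069])
```

```text
{'t': 8.15, 'eef_pos': [0.4633, -0.2639, 0.0687], 'tool_rot': [-0.0001, 0.9994, 0.0352, -0.0001], 'contact_force': [-0.1393, 0.1399, -0.0402], 'gripper_width': 1.0004, 'grasp_force': 0.0}
delta cm [ 0.07 -0.12 -0.03] yaw 4.03
```

Emit:
drive_tool(
  series=[
    [0.1,-0.1,0,0,0.2],
    [0,0,0,0,1],
    [0,0,0,0,1],
    [0,0,0,0,1],
    [0,0,0,0,1],
    [0,0,0,0,1],
  ],
  squeeze=80,
)

```text
t: 8.75
eef_pos: [0.4643, -0.2636, 0.0695]
tool_rot: [0.0, 0.999, 0.035, 0.0]
contact_force: [-0.7, 0.7, 5.6]
gripper_width: 0.254
grasp_force: 78.0
```

Emit:
drive_tool(
  series=[
    [0,0,-1,0,1],
    [0,0,-2,0,1],
    [0,0,-4,0,1],
    [0,0,-4,0,1],
    [0,0,-4,0,1],
    [0,0,-3,0,1],
    [0,0,0,0,1],
    [0,0,0,0,1],
  ],
)

```text
t: 9.55
eef_pos: [0.4638, -0.2634, 0.2495]
tool_rot: [0.0, 0.999, 0.035, 0.001]
contact_force: [-0.2, 0.2, -2.2]
gripper_width: 0.254
grasp_force: 78.4
```

Run:
```python
from h import *
o=st(); m,im=snap('wrist','w5.png'); P=np.array(o['eef_pos']);M=rot(o['tool_rot'])
print('collar,tip expected',proj(m,[P+M@[0,0,.0135],P+M@[0,0,.0565]]))
cv2.imwrite('pics/w5c.png',cv2.resize(im[130:330,200:440,::-1],None,fx=3,fy=3))
delta([.633,.0857,.235])
```

```text
{'t': 9.55, 'eef_pos': [0.4638, -0.2634, 0.2495], 'tool_rot': [0.0003, 0.9994, 0.0346, 0.0005], 'contact_force': [-0.1875, 0.2389, -2.1745], 'gripper_width': 0.2545, 'grasp_force': 78.3796}
collar,tip expected [[317.08418526 288.94195291]
 [317.06601494 255.17221762]]
delta cm [ 19.36 -33.62   1.32] yaw 3.97
```

View pics/w5c.png

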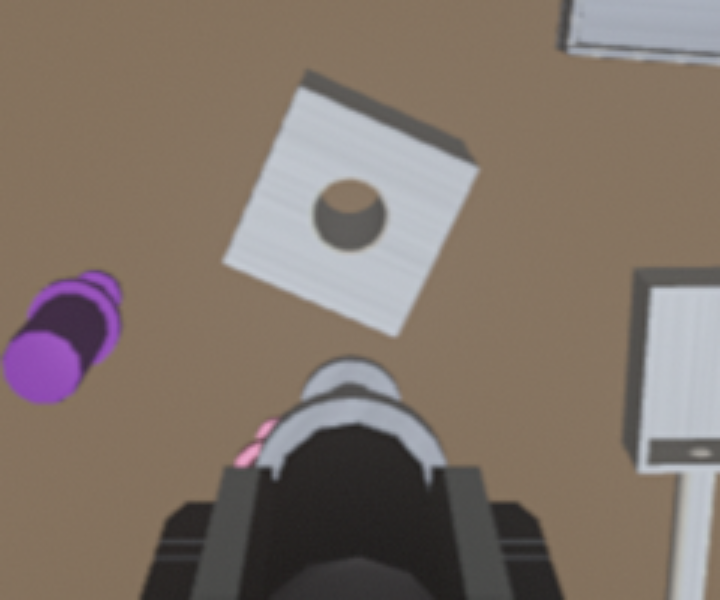

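The pin is held upright. The collar's front edge is at about (317,261) and the empty block hole at about (316.7,201).

Run:
```python
from h import *
o=readout.get_obs(); m=imaging.camera_model('wrist'); P=np.array(o['eef_pos']);M=rot(o['tool_rot'])
print(back(m,(316.7,201.4),.055).round(4))
for dx in(-.003,0,.003): print(dx,proj(m,[P+M@[dx+.015,0,.0095],P+M@[dx+.015,0,.0135],P+M@[dx+.009,0,.0445]]).round(1).tolist())
```

```text
[ 0.4629 -0.2627  0.055 ]
-0.003 [[317.1, 268.5], [317.1, 265.0], [317.1, 252.9]]
0 [[317.1, 262.2], [317.1, 258.8], [317.1, 247.7]]
0.003 [[317.1, 255.9], [317.1, 252.6], [317.1, 242.4]]
```

Emit:
drive_tool(
  series=[
    [2.43,-4.19,0,0,1],
    [2.43,-4.19,0,0,1],
    [2.43,-4.19,0,0,1],
    [2.43,-4.19,0,0,1],
    [2.43,-4.19,0,0,1],
    [2.43,-4.19,0,0,1],
    [2.43,-4.19,0,0,1],
    [2.43,-4.19,0,0,1],
  ],
)

```text
t: 10.4
eef_pos: [0.6342, 0.086, 0.2466]
tool_rot: [0.0, 0.999, 0.035, -0.002]
contact_force: [0.1, 0.2, -2.3]
gripper_width: 0.255
grasp_force: 78.5
```

Emit:
drive_tool(
  series=[
    [0,0,1.4,0,1],
    [0,0,0,0,1],
    [0,0,0,0,1],
  ],
)

```text
t: 10.7
eef_pos: [0.6335, 0.0828, 0.2331]
tool_rot: [0.001, 0.999, 0.034, -0.002]
contact_force: [-0.6, -1.7, -1.2]
gripper_width: 0.259
grasp_force: 78.6
```

Run:
```python
from h import *
o=st(); delta([.6338,.085,.197]); m,im=snap('wrist','w6.png')
P=np.array(o['eef_pos']); M=rot(o['tool_rot'])
cv2.imwrite('pics/w6c.png',cv2.resize(im[170:330,220:420,::-1],None,fx=4,fy=3.75))
print(proj(m,[[.6338,.085,.14],P+M@[0,0,.0565]]).round(1))
```

```text
{'t': 10.7, 'eef_pos': [0.6335, 0.0828, 0.2331], 'tool_rot': [0.0007, 0.9994, 0.034, -0.0018], 'contact_force': [-0.6265, -1.7242, -1.1976], 'gripper_width': 0.2589, 'grasp_force': 78.6479}
delta cm [ 0.06 -0.22  3.61] yaw 3.9
[[313.6 234.1]
 [317.  255.2]]
```

View pics/w6c.png

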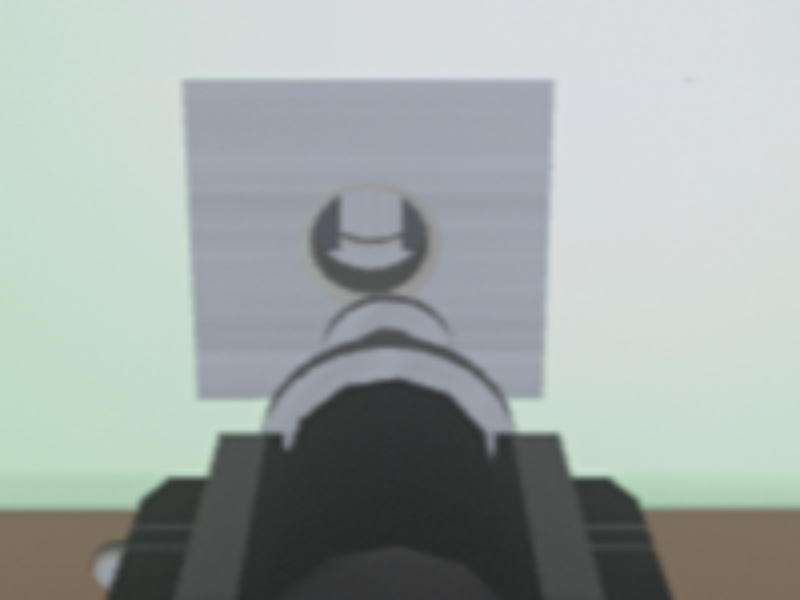

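The hole is at (312.5,234.5), within 1 px of prediction. I'll correct and lower until the tip is just above the plate.

Emit:
drive_tool(
  series=[
    [0,-0.1,2,0,1],
    [0,0,1,0,1],
    [0,0,0,0,1],
    [0,0,0,0,1],
    [0,0,0,0,1],
  ],
)

```text
t: 11.25
eef_pos: [0.6351, 0.0853, 0.2058]
tool_rot: [-0.0, 0.999, 0.034, 0.001]
contact_force: [-0.4, -0.4, -1.1]
gripper_width: 0.253
grasp_force: 78.6
```

Run:
```python
from h import *
st(); delta([.6337,.0853,.197])
```

```text
{'t': 11.25, 'eef_pos': [0.6351, 0.0853, 0.2058], 'tool_rot': [-0.0001, 0.9994, 0.0344, 0.0007], 'contact_force': [-0.4468, -0.4496, -1.1269], 'gripper_width': 0.2531, 'grasp_force': 78.6333}
delta cm [-0.14 -0.01  0.88] yaw 3.94
```

Emit:
drive_tool(
  series=[
    [-0.1,0,0.6,0,1],
    [0,0,0.6,0,1],
    [0,0,0.6,0,1],
    [0,0,0.6,0,1],
    [0,0,0,0,1],
  ],
)

```text
t: 11.75
eef_pos: [0.633, 0.0854, 0.1795]
tool_rot: [0.0, 0.999, 0.035, -0.001]
contact_force: [0.4, -0.5, -2.4]
gripper_width: 0.255
grasp_force: 78.5
```

Emit:
drive_tool(
  series=[
    [0,0,0.3,0,1],
    [0,0,0.3,0,1],
    [0,0,0.3,0,1],
    [0,0,0.3,0,1],
    [0,0,0,0,1],
  ],
)

```text
t: 12.25
eef_pos: [0.6337, 0.0856, 0.1687]
tool_rot: [-0.0, 0.999, 0.035, 0.0]
contact_force: [0.4, 0.8, -0.7]
gripper_width: 0.258
grasp_force: 78.5
```

Emit:
drive_tool(
  series=[
    [0,0,0.3,0,1],
    [0,0,0.3,0,1],
    [0,0,0.3,0,1],
    [0,0,0.2,0,1],
    [0,0,0,0,1],
  ],
)

```text
t: 12.75
eef_pos: [0.633, 0.0852, 0.1569]
tool_rot: [0.0, 0.999, 0.035, -0.001]
contact_force: [0.5, -0.2, -1.2]
gripper_width: 0.254
grasp_force: 78.9
```

Emit:
drive_tool(
  series=[
    [0,0,0.2,0,1],
    [0,0,0.2,0,1],
    [0,0,0.2,0,1],
    [0,0,0,0,1],
  ],
)

```text
t: 13.15
eef_pos: [0.6332, 0.0853, 0.1545]
tool_rot: [0.0, 0.999, 0.035, -0.0]
contact_force: [-8.2, -2.0, 19.0]
gripper_width: 0.258
grasp_force: 81.4
```

The pin is home: TCP z is 0.1545 as expected, with 19 N on the plate. Now I'll ease upward in small steps.

Emit:
drive_tool(
  series=[
    [0,0,0,0,1],
    [0,0,-0.2,0,1],
    [0,0,-0.2,0,1],
    [0,0,-0.1,0,1],
    [0,0,0,0,1],
  ],
)

```text
t: 13.65
eef_pos: [0.6334, 0.0854, 0.1564]
tool_rot: [0.0, 0.999, 0.035, -0.0]
contact_force: [0.8, -0.5, -2.0]
gripper_width: 0.259
grasp_force: 79.0
```

Emit:
drive_tool(
  series=[
    [0,0,-0.1,0,1],
    [0,0,-0.1,0,1],
    [0,0,0,0,1],
  ],
)

```text
t: 13.95
eef_pos: [0.6332, 0.0854, 0.1582]
tool_rot: [0.0, 0.999, 0.035, -0.0]
contact_force: [-0.1, 0.3, -3.3]
gripper_width: 0.258
grasp_force: 78.5
```

Emit:
drive_tool(
  series=[
    [0,0,-0.1,0,1],
    [0,0,0,0,1],
  ],
)

```text
t: 14.15
eef_pos: [0.633, 0.0853, 0.1589]
tool_rot: [0.0, 0.999, 0.035, -0.001]
contact_force: [1.7, 0.8, -9.2]
gripper_width: 0.259
grasp_force: 78.6
```

Emit:
drive_tool(
  series=[
    [0,0,-0.05,0,1],
    [0,0,0,0,1],
  ],
)

```text
t: 14.35
eef_pos: [0.633, 0.0853, 0.1594]
tool_rot: [0.0, 0.999, 0.035, -0.001]
contact_force: [0.8, 0.2, -12.9]
gripper_width: 0.257
grasp_force: 78.7
```

About 11 N net of the pin's weight. Hold.

Emit:
drive_tool(
  series=[
    [0,0,0,0,1],
    [0,0,0,0,1],
    [0,0,0,0,1],
    [0,0,0,0,1],
  ],
)

```text
t: 14.75
eef_pos: [0.633, 0.0853, 0.1597]
tool_rot: [0.0, 0.999, 0.035, -0.001]
contact_force: [1.6, 0.3, -14.8]
gripper_width: 0.256
grasp_force: 78.8
```

Emit:
drive_tool(
  series=[
    [0,0,0,0,1],
    [0,0,0,0,1],
    [0,0,0,0,1],
    [0,0,0,0,1],
    [0,0,0,0,1],
  ],
)

```text
t: 15.25
eef_pos: [0.6332, 0.0853, 0.16]
tool_rot: [0.0, 0.999, 0.035, -0.0]
contact_force: [1.1, -0.6, -16.6]
gripper_width: 0.256
grasp_force: 78.9
```

Emit:
drive_tool(
  series=[
    [0,0,0.15,0,1],
    [0,0,0.15,0,1],
    [0,0,0.15,0,1],
    [0,0,0.15,0,1],
    [0,0,0,0,1],
  ],
)

```text
t: 15.75
eef_pos: [0.6348, 0.0859, 0.1557]
tool_rot: [-0.0, 0.999, 0.035, 0.002]
contact_force: [-0.3, -0.2, -1.4]
gripper_width: 0.258
grasp_force: 79.7
```

The force stayed within 6 to 18 N. Next I settle the pin home and release.

Emit:
drive_tool(
  series=[
    [-0.05,0,0.15,0,1],
    [0,0,0.1,0,1],
    [0,0,0,0,1],
  ],
)

```text
t: 16.05
eef_pos: [0.6347, 0.0859, 0.1545]
tool_rot: [-0.0, 0.999, 0.035, 0.002]
contact_force: [-3.4, 0.5, 10.3]
gripper_width: 0.253
grasp_force: 81.8
```

Emit:
drive_tool(
  series=[
    [0,0,0,0,0],
    [0,0,0,0,-1],
    [0,0,0,0,-1],
    [0,0,0,0,-1],
    [0,0,0,0,-1],
    [0,0,0,0,-1],
  ],
)

```text
t: 16.65
eef_pos: [0.633, 0.0854, 0.1517]
tool_rot: [0.0, 0.999, 0.035, -0.0]
contact_force: [0.2, -0.1, -0.1]
gripper_width: 1.002
grasp_force: 0.0
```

Emit:
drive_tool(
  series=[
    [0,0,-1,0,-1],
    [0,0,-2,0,-1],
    [0,0,-3,0,-1],
    [0,0,-4,0,-1],
    [0,0,-4,0,-1],
    [-3,0,0,0,-1],
    [-3,0,0,0,-1],
    [0,0,0,0,-1],
  ],
)

```text
t: 17.45
eef_pos: [0.5704, 0.0814, 0.2931]
tool_rot: [0.0, 0.999, 0.035, -0.0]
contact_force: [0.0, 0.3, -0.5]
gripper_width: 1.0
grasp_force: 0.0
```

Run:
```python
from h import *
st(); m,im=snap('wrist','w7.png')
print(proj(m,[[.6332,.0853,.1435],[.6332,.0853,.186]]).round(1))
```

```text
{'t': 17.45, 'eef_pos': [0.5704, 0.0814, 0.2931], 'tool_rot': [0.0004, 0.9994, 0.0352, -0.0001], 'contact_force': [0.015, 0.2607, -0.5056], 'gripper_width': 0.9995, 'grasp_force': 0.0}
[[317.5 133.3]
 [317.6 136.7]]
```

View pics/w7.png

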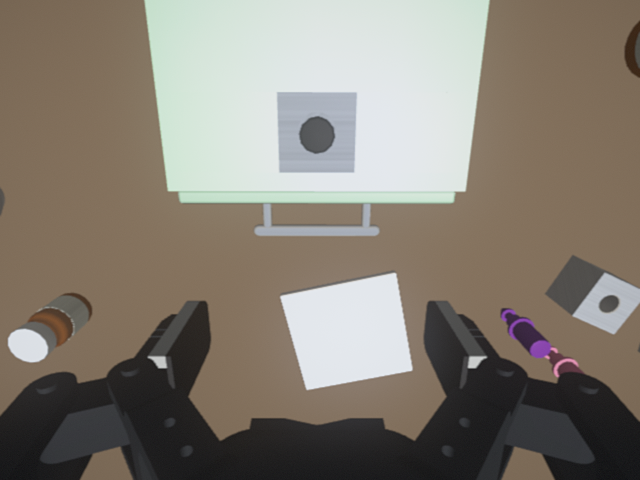

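The pin stands upright in the lock at (317,135), where expected. The drawer is shut, the gripper is clear and the bystanders in view are undisturbed.

```bash
python3 -c "
from h import *
print(hand_in())"
```

```text
the job is handed in; nothing more can be done
None
```

The job is handed in (no verdict came back): drawer shut, pin pressed home, tugged at roughly 8–15 N for about a second, settled back and released, with the bystanders left alone.

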